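# Load the steamer with the blue yogurt bowls and cover it

### The job

The blue yogurt bowls have to be steamed clean: pick out the three small blue bowls and stand them upright on the floor of the steamer basket, one in the middle of each third between the divider wings, then put the aluminium lid fully home on the steamer. Set everything down gently, not dropped, and leave the white bowl, the terracotta bowl, the spoon rest and the clamped pan where they are.

Things in the scene. Friction and masses are not known exactly. Their poses are not given: they have to be found in the camera images.
- blue_bowl_1: One of three alike small blue stacking bowls: ceramic bowl, 40 mm tall, about 0.14 kg: foot 38 mm across, flaring to an upright collar 62 mm across outside from 22 mm up to the rim, wall 4 mm. Stands open side up on the counter among the other small bowls. Origin: centre of its underside, z up.
- blue_bowl_2: One of three alike small blue stacking bowls: ceramic bowl, 40 mm tall, about 0.14 kg: foot 38 mm across, flaring to an upright collar 62 mm across outside from 22 mm up to the rim, wall 4 mm. Stands open side up on the counter among the other small bowls. Origin: centre of its underside, z up.
- blue_bowl_3: One of three alike small blue stacking bowls: ceramic bowl, 40 mm tall, about 0.14 kg: foot 38 mm across, flaring to an upright collar 62 mm across outside from 22 mm up to the rim, wall 4 mm. Stands open side up on the counter among the other small bowls. Origin: centre of its underside, z up.
- lid: Domed aluminium lid, 250 mm wide, about 0.3 kg, lying knob up. Under its brim a 10 mm deep step (202 mm wide below, 214 at the brim) drops into the basket mouth with 8 mm play all round. Dome 28 mm high at the middle; black knob, upright, 30 mm across, 32 to 60 mm up. Origin: centre of the step's underside, z up; lid fully home on the steamer: 110 mm above the steamer's origin.
- steamer: Steel pot carrying an aluminium basket, fixed; 240 mm wide, 230 inside; basket floor 64 mm, rim 120 mm above the counter. Divider wings 22 mm high, 3 thick, from centre to wall at 60, 180, 300 deg from its x axis (towards y); middles of the thirds: 62 mm from centre at 0, 120, 240 deg. Loop handles at +x, -x reach out 153 mm, 96 mm up. Origin: centre of underside on the counter, z up.
- white_bowl: Bystander, shaped like the blue bowls but white: ceramic bowl, 40 mm tall, about 0.14 kg: foot 38 mm across, flaring to an upright collar 62 mm across outside from 22 mm up to the rim, wall 4 mm. Stands open side up on the counter among the other small bowls. Origin: centre of its underside, z up.
- terracotta_bowl: Bystander, shaped like the blue bowls but reddish terracotta: ceramic bowl, 40 mm tall, about 0.14 kg: foot 38 mm across, flaring to an upright collar 62 mm across outside from 22 mm up to the rim, wall 4 mm. Stands open side up on the counter among the other small bowls. Origin: centre of its underside, z up.
- spoon_rest: Bystander: bamboo spoon rest with a wooden spoon in it, on the far side of the counter; dish 94 mm across, 18 mm high, tongue and spoon handle reach 205 mm towards its own -x, up to 35 mm high. Origin: centre of the dish's underside.
- pan: Bystander: dark round pan 160 mm across, 45 mm high, with a steel pot clamp gripping its rim and reaching 217 mm from the centre towards its own +x, up to 71 mm high; on the far side of the counter. Origin: centre of its underside.
Things that resemble listed ones, but are neither listed nor needed, are in the scene too. What is shaped like the blue_bowl_3 but yellow is not meant.

How it is judged:
On the way, in this order (a step that is already met when the one before it is completed fails the run):
1. the three blue bowls stand in the basket, one in each third (((x of blue_bowl_1 in the frame of steamer between 0.047 and 0.077 m and y of blue_bowl_1 in the frame of steamer between -0.015 and 0.015 m) or (x of blue_bowl_2 in the frame of steamer between 0.047 and 0.077 m and y of blue_bowl_2 in the frame of steamer between -0.015 and 0.015 m) or (x of blue_bowl_3 in the frame of steamer between 0.047 and 0.077 m and y of blue_bowl_3 in the frame of steamer between -0.015 and 0.015 m)) and ((x of blue_bowl_1 in the frame of steamer between -0.046 and -0.016 m and y of blue_bowl_1 in the frame of steamer between 0.0387 and 0.0687 m) or (x of blue_bowl_2 in the frame of steamer between -0.046 and -0.016 m and y of blue_bowl_2 in the frame of steamer between 0.0387 and 0.0687 m) or (x of blue_bowl_3 in the frame of steamer between -0.046 and -0.016 m and y of blue_bowl_3 in the frame of steamer between 0.0387 and 0.0687 m)) and ((x of blue_bowl_1 in the frame of steamer between -0.046 and -0.016 m and y of blue_bowl_1 in the frame of steamer between -0.0687 and -0.0387 m) or (x of blue_bowl_2 in the frame of steamer between -0.046 and -0.016 m and y of blue_bowl_2 in the frame of steamer between -0.0687 and -0.0387 m) or (x of blue_bowl_3 in the frame of steamer between -0.046 and -0.016 m and y of blue_bowl_3 in the frame of steamer between -0.0687 and -0.0387 m)) and z of blue_bowl_1 in the frame of steamer between 0.059 and 0.069 m and angle between each of blue_bowl_1, blue_bowl_2, blue_bowl_3's own z axis and vertical below 0.1 rad and linear speed of each of blue_bowl_1, blue_bowl_2, blue_bowl_3 below 0.02 m/s and z of blue_bowl_2 in the frame of steamer between 0.059 and 0.069 m and z of blue_bowl_3 in the frame of steamer between 0.059 and 0.069 m), for 0.2 s.
2. then the lid is fully home on the steamer (z of lid in the frame of steamer between 0.106 and 0.114 m and horizontal distance between lid and steamer below 0.012 m and angle between lid's own z axis and vertical below 0.05 rad and linear speed of lid below 0.02 m/s), for 0.2 s.
At the end, for the whole second after the job is handed in: One blue bowl stands upright (within 0.1 rad) on the basket floor (within 5 mm) in each third, its centre within 15 mm of the third's middle along the steamer's x and y; the lid is seated on the rim, level (0.05 rad), within 12 mm of centre and 4 mm in height; all at rest and released (all of step 1 and all of step 2); the robot touches nothing.
It fails at once if the white bowl, terracotta bowl, spoon rest or pan is moved more than 25 mm (distance of any of white_bowl, terracotta_bowl, spoon_rest, pan from where it was at the start of the episode above 0.025 m).
It fails at once if a blue bowl falls into the basket (faster than 0.6 m/s inside it, a drop of about 2 cm) ((horizontal distance between blue_bowl_1 and steamer below 0.11 m and height (world z) of blue_bowl_1 below 0.115 m and linear speed of blue_bowl_1 above 0.6 m/s) or (horizontal distance between blue_bowl_2 and steamer below 0.11 m and height (world z) of blue_bowl_2 below 0.115 m and linear speed of blue_bowl_2 above 0.6 m/s) or (horizontal distance between blue_bowl_3 and steamer below 0.11 m and height (world z) of blue_bowl_3 below 0.115 m and linear speed of blue_bowl_3 above 0.6 m/s)).
It fails at once if the lid falls onto the steamer (faster than 0.6 m/s just above it) (horizontal distance between lid and steamer below 0.06 m and height (world z) of lid below 0.14 m and linear speed of lid above 0.6 m/s).
It also fails if it takes over 106 s, if anything falls off the work surface, if the arm or the gripper's body presses on something with over 40 N, if the wrist force passes 120 N, or if a joint passes its speed limit or range.

### The arm

A 6-joint arm with a two-finger parallel gripper is mounted at the origin on the work surface. World frame = base frame: x ahead of the robot, y to its left, z up, the work surface at z = 0. Lengths are in m, angles in rad, forces in N, time in s.
With the tool pointing down it reaches from about 0.35 to 0.775 m from the base axis. Payload 7.3 kg.
Tool frame: the origin (TCP) lies at the very end of the fingers, on their centre line; the grasp point (between the pads) lies 19 mm behind it; z points along the fingers, x is the direction in which the jaws open and shut, and the axes are right-handed (so a half turn about z gives the same grasp; the last joint's range is limited). The gripper opens to 92 mm and grips with 3 to 60 N. Pads are 19 mm wide; open, the fingers measure 130 mm over their backs; the gripper's body (75 mm by 190 mm) begins 47 mm behind the grasp point.
Start: joints at [-1.439, 0.342, 1.524, -0, 1.275, -0.146], TCP at [0.144, -0.505, 0.227] pointing down, gripper open.
Joint ranges: [-2.53, 2.53], [-0.77, 2.02], [0.04, 2.7], [-1, 4.14], [0.28, 2.66], [-3.11, 3.11]. Speed limits (rad/s): [2.57, 2.57, 3.14, 3.14, 3.14, 3.14].

### API

Orientations are given as [roll, pitch, yaw] about the fixed x, y, z axes, in that order (R = Rz(yaw) Ry(pitch) Rx(roll)).
In Python, from cell import robot, read_camera, nets gives the robot as it stands. The module is installed in compiled form; this text tells all that it offers.
- The arm moves only by the tool carry_out, never from a script. Its arguments are lists of equal length, an entry for each row: "translation": the shift along the tool's x, y, z in m, a list of three; "turn": the turn, a rotation vector about the tool's x, y, z in rad, a list of three; "gripper": the gripper's target within -1 to 1 (shut at 1, half-way at 0, fully open at -1). A call has 1 to 10 rows; each row shifts and turns the commanded pose from where the row before left it, along the tool's axes as they then stand; what a row does not reach is not made up. A row lasts 1/10 s, in which the tool goes at most 50 mm and 8.59 degrees, less where a joint would pass 70% of its speed; a pose out of reach is approached as far as the arm can. A call with a gripper value outside its range is refused whole. The fingers move at their own pace and stop on an object; "squeeze" is the grip in N (left out, the last holds). Time passes only in rows, so rows that do not move let the fingers close. It gives the time, the measured TCP pose, the force and the opening at its end, in the units of the state.
- robot.observe(): the state, without advancing time (a new reading comes with each control period).
- read_camera(name): name is "scene" or "side" or "wrist"; returns a dict with "img" (420x560x3 uint8, red, green, blue), "fx", "fy", "cx", "cy" (pixels), "distortion" ([k1, k2, p1, p2, k3] as OpenCV has them; the pictures are not rectified), "world_from_camera" (4x4, takes a point from camera to world coordinates). Camera axes: x right, y down, z forward; pixel columns grow to the right and rows downward; lengths in m; the calibration is good to about 2 mm. A picture is of the moment at which its call begins. There is no depth.
- robot.hand_in(): hands the job in, once; it reports no verdict.
Trained networks look in a picture, given as the dict that the camera call returned (one of the last four; its "shot" number tells which), for a name from the list of things; names that differ only in an ending like _2 or _b are one class to them, and where a whole thing is asked for, a point or a joint stands for the part that bears it (a point fixed in the world has none). Each returns a list of dicts, best first, with "score" (0 to 1); they miss things now and then, are a little off and sometimes report something else, mostly with a low value. They report only what shows in the picture. A call takes as long as a camera call. They do not tell look-alikes from the thing itself.
- nets.regions_of(picture, name): "region" (420x560 bool, what is visible of it) and "pixel" ([column, row] in pixels, amid what is visible of it).
- nets.tip_of(picture, name): "pixel" ([column, row] in pixels: a listed point, or the origin of a listed thing).
The state is a dict: "time": time; "qpos": joint angles; "qvel": joint speeds; "joint_efforts": joint torques, N m; "tool_pos": TCP position; "tool_rot": TCP orientation; "contact_force": force on the tool from outside, world axes, zero at the start; "torque": the same for the moment, N m; "opening": finger opening in m.
Only numpy, scipy, OpenCV 4.12 (cv2) and the standard library are available. Lean on these libraries where they do the work, as an engineer would, in place of code of your own. Each camera call takes 0.05 s, during which the arm holds its last target. There are 200 camera calls.

## Working session

There is one attempt and no reset: what is moved stays moved. The work goes in short steps, Python scripts to look and compute and a tool call to move; the robot and the scene stay as the last step left them, time stands still between calls to the robot, and variables do not carry over. Pictures are saved under pics/ and viewed, about 12 in all and at most 16, crops included, and the job is handed in when it is done.

Besides the shell and the picture viewer there is one more tool, called after "Call:" as name(argument=value, ...) on one line, values as JSON. carry_out: Moves the arm, as the interface text tells. Its arguments: {"type":"object","properties":{"translation":{"type":"array","items":{"type":"array","items":{"type":"number"}}},"turn":{"type":"array","items":{"type":"array","items":{"type":"number"}}},"gripper":{"type":"array","items":{"type":"number"}},"squeeze":{"type":"number"}},"required":["translation","turn","gripper"]}

```bash
mkdir -p pics; cat > h.py <<'E'
import numpy as np, cv2
from cell import robot, read_camera, nets
def ray(p,px):
    K=np.array([[p['fx'],0,p['cx']],[0,p['fy'],p['cy']],[0,0,1.]])
    u=cv2.undistortPoints(np.array([[px]],float),K,np.array(p['distortion'],float))[0,0]
    T=np.array(p['world_from_camera']); return T[:3,3],T[:3,:3]@np.array([u[0],u[1],1])
def at(p,px,z):
    o,d=ray(p,px); return o+d*(z-o[2])/d[2]
def proj(p,X):
    T=np.linalg.inv(np.array(p['world_from_camera']));K=np.array([[p['fx'],0,p['cx']],[0,p['fy'],p['cy']],[0,0,1.]])
    r=cv2.Rodrigues(T[:3,:3])[0]
    return cv2.projectPoints(np.atleast_2d(np.array(X,float)),r,T[:3,3],K,np.array(p['distortion'],float))[0][:,0]
def save(p,n,img=None): cv2.imwrite('pics/'+n,cv2.cvtColor(p['img'] if img is None else img,cv2.COLOR_RGB2BGR))
E
cat > a.py <<'E'
from h import *
s=robot.observe();print(s['time'],s['tool_pos'],s['tool_rot'],s['opening'])
ims=[]
for c in('scene','side'):
    p=read_camera(c);ims.append(p['img']);save(p,c+'0.png')
    print(c,np.round(p['world_from_camera'],3).tolist())
    for n in('blue_bowl_1','white_bowl','terracotta_bowl','lid','steamer','spoon_rest','pan'):
        for r in nets.tip_of(p,n): print(n,round(r['score'],2),np.round(r['pixel']),np.round(at(p,r['pixel'],0),3))
E
python3 a.py
```

```text
0.0 [ 0.14395107 -0.50445055  0.2260283 ] [-3.14136462e+00  1.54632244e-03 -1.29296240e+00] 0.09130054756285524
scene [[-0.192, 0.641, -0.743, 1.208], [0.981, 0.108, -0.16, 0.145], [-0.022, -0.76, -0.649, 0.66], [0.0, 0.0, 0.0, 1.0]]
blue_bowl_1 0.88 [316. 205.] [0.433 0.081 0.   ]
blue_bowl_1 0.85 [255. 226.] [ 0.541 -0.06   0.   ]
blue_bowl_1 0.8 [267. 261.] [ 0.646 -0.007 -0.   ]
blue_bowl_1 0.7 [393. 162.] [0.196 0.284 0.   ]
white_bowl 0.64 [306. 234.] [0.546 0.07  0.   ]
terracotta_bowl 0.62 [260. 196.] [ 0.422 -0.077  0.   ]
lid 0.7 [166. 197.] [ 0.468 -0.332  0.   ]
steamer 0.95 [403. 213.] [0.43  0.302 0.   ]
spoon_rest 0.94 [192. 296.] [ 0.77 -0.14  0.  ]
spoon_rest 0.34 [268. 259.] [ 0.641 -0.007  0.   ]
pan 0.88 [330. 312.] [0.756 0.145 0.   ]
pan 0.57 [262. 201.] [ 0.442 -0.067  0.   ]
side [[-0.874, -0.258, 0.412, -0.144], [-0.486, 0.48, -0.731, 1.106], [-0.009, -0.839, -0.545, 0.857], [0.0, 0.0, 0.0, 1.0]]
blue_bowl_1 0.87 [269. 204.] [ 0.548 -0.066  0.   ]
blue_bowl_1 0.79 [327. 317.] [0.198 0.283 0.   ]
blue_bowl_1 0.56 [276. 237.] [0.446 0.071 0.   ]
blue_bowl_1 0.55 [227. 207.] [0.646 0.008 0.   ]
white_bowl 0.56 [245. 229.] [0.542 0.077 0.   ]
terracotta_bowl 0.79 [303. 214.] [ 0.435 -0.063  0.   ]
lid 0.93 [329. 173.] [ 0.467 -0.319  0.   ]
lid 0.48 [220. 175.] [ 0.775 -0.142  0.   ]
lid 0.2 [270. 204.] [ 0.543 -0.066  0.   ]
steamer 0.75 [233. 286.] [ 0.438  0.295 -0.   ]
spoon_rest 0.66 [226. 173.] [ 0.766 -0.164  0.   ]
pan 0.88 [167. 223.] [0.752 0.157 0.   ]
```

View pics/scene0.png

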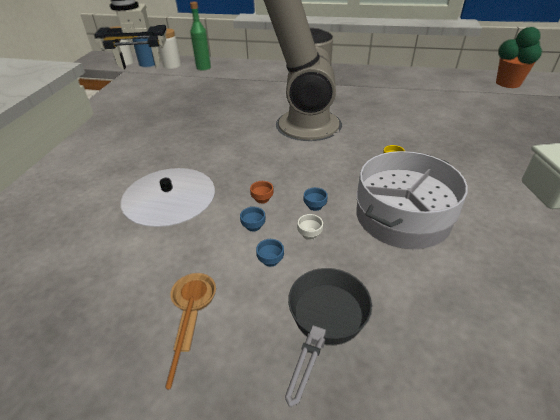

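View pics/side0.png

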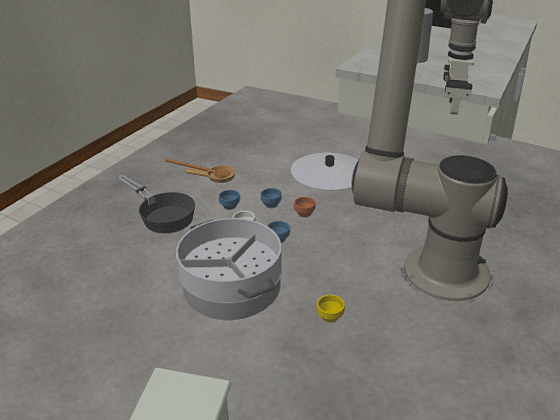

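Scene view: the blue bowls are at (316,199), (253,219) and (270,252). Terracotta is at (262,191), white at (310,227), yellow at (394,150), and the lid knob at (166,185). The steamer is at about (410,195). I'll raise the arm and move over the cluster for a wrist view.

Call:
carry_out(translation=[[0, 0, -0.018], [0, 0, -0.018], [0, 0, -0.018], [0, 0, -0.018], [0, 0, -0.018], [0, 0, -0.018], [0, 0, -0.018], [0, 0, -0.018], [0, 0, -0.018]], turn=[[0, 0, -0.1437], [0, 0, -0.1437], [0, 0, -0.1437], [0, 0, -0.1437], [0, 0, -0.1437], [0, 0, -0.1437], [0, 0, -0.1437], [0, 0, -0.1437], [0, 0, -0.1437]], gripper=[-1, -1, -1, -1, -1, -1, -1, -1, -1])

```text
time: 1.7
tool_pos: [0.144, -0.5048, 0.3895]
tool_rot: [3.141, -0.0, 0.006]
contact_force: [0.1, -1.1, 0.2]
opening: 0.0921
```

Call:
carry_out(translation=[[0.03, -0.04, 0], [0.03, -0.04, 0], [0.03, -0.04, 0], [0.03, -0.04, 0], [0.03, -0.04, 0], [0.03, -0.04, 0], [0.03, -0.04, 0], [0.03, -0.04, 0], [0.03, -0.04, 0], [0.03, -0.04, 0]], turn=[[0, 0, 0], [0, 0, 0], [0, 0, 0], [0, 0, 0], [0, 0, 0], [0, 0, 0], [0, 0, 0], [0, 0, 0], [0, 0, 0], [0, 0, 0]], gripper=[-1, -1, -1, -1, -1, -1, -1, -1, -1, -1])

```text
time: 2.7
tool_pos: [0.4447, -0.1028, 0.389]
tool_rot: [3.141, -0.001, 0.0]
contact_force: [0.5, -1.2, 0.0]
opening: 0.0916
```

```bash
cat > w.py <<'E'
from h import *
import sys
s=robot.observe();print(s['time'],np.round(s['tool_pos'],4),np.round(s['tool_rot'],3))
p=read_camera('wrist');save(p,sys.argv[1]);T=p['world_from_camera'];print(np.round(T,3).tolist(),p['fx'])
for n in('blue_bowl_1','white_bowl','terracotta_bowl','lid','steamer'):
    for r in nets.tip_of(p,n): print(n,round(r['score'],2),np.round(r['pixel']),np.round(at(p,r['pixel'],0),3))
E
python3 w.py w1.png
```

```text
2.7 [ 0.4447 -0.1028  0.389 ] [ 3.141e+00 -1.000e-03  0.000e+00]
[[1.0, 0.002, -0.0, 0.444], [0.002, -0.956, -0.295, -0.024], [-0.001, 0.295, -0.956, 0.546], [0.0, 0.0, 0.0, 1.0]] 350.83534701657703
blue_bowl_1 0.85 [414.  86.] [ 0.643 -0.002  0.   ]
blue_bowl_1 0.79 [347. 127.] [ 0.545 -0.064  0.   ]
blue_bowl_1 0.67 [278.  31.] [0.44  0.072 0.   ]
white_bowl 0.81 [354.  26.] [0.548 0.078 0.   ]
terracotta_bowl 0.81 [272. 131.] [ 0.429 -0.07   0.   ]
lid 0.58 [295. 278.] [ 0.468 -0.321  0.   ]
```

View pics/w1.png

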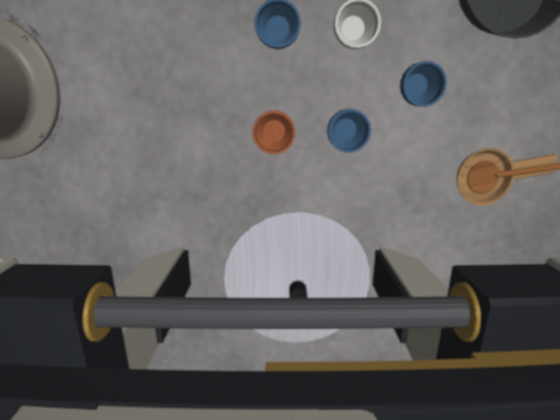

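The wrist view shows blue bowls at (278,23), (349,130) and (424,84), white at (358,23), terracotta at (273,131), and the lid. Next I'll view the steamer, stopping midway for a picture of the bowls.

Call:
carry_out(translation=[[0.01, -0.04, 0], [0.01, -0.04, 0], [0.01, -0.04, 0]], turn=[[0, 0, 0], [0, 0, 0], [0, 0, 0]], gripper=[-1, -1, -1])

```text
time: 3.3
tool_pos: [0.4737, 0.0144, 0.389]
tool_rot: [3.141, -0.001, -0.004]
contact_force: [0.7, -0.3, -0.5]
opening: 0.0919
```

```bash
cat > b.py <<'E'
from h import *
p=read_camera('wrist');save(p,'w2.png')
hsv=cv2.cvtColor(p['img'],cv2.COLOR_RGB2HSV)
print(p['shot'],np.round(p['world_from_camera'],3).tolist())
for n,lo,hi in(('blue',(95,100,30),(120,255,255)),('terra',(3,130,60),(14,255,255)),('white',(0,0,165),(179,60,255))):
    m=cv2.inRange(hsv,lo,hi)
    for c in cv2.findContours(m,cv2.RETR_EXTERNAL,cv2.CHAIN_APPROX_NONE)[0]:
        if 600<cv2.contourArea(c)<4000:
            h=cv2.convexHull(c)[:,0].astype(float)
            P=np.array([at(p,q,.038)[:2] for q in h]);(x,y),r=cv2.minEnclosingCircle(P.astype(np.float32))
            print(n,np.round(h.mean(0)),round(x,4),round(y,4),'r',round(r,4))
E
python3 b.py
```

```text
4 [[1.0, -0.003, -0.002, 0.474], [-0.003, -0.956, -0.294, 0.093], [-0.001, 0.294, -0.956, 0.546], [0.0, 0.0, 0.0, 1.0]]
blue [326. 209.] 0.5408 -0.0642 r 0.0305
blue [396. 165.] 0.6422 0.0011 r 0.0306
blue [256. 112.] 0.4387 0.0751 r 0.0294
terra [474. 243.] 0.8231 -0.1149 r 0.0991
terra [256. 208.] 0.4332 -0.067 r 0.0311
white [261. 352.] 0.4711 -0.3028 r 0.1177
white [285. 287.] 0.4711 -0.2158 r 0.0802
white [333. 111.] 0.5453 0.0758 r 0.0309
white [247.  11.] 0.4353 0.2207 r 0.0774
```

Call:
carry_out(translation=[[0, -0.05, 0], [0, -0.05, 0], [0, -0.05, 0], [0, -0.05, 0], [0, -0.04, 0], [0, -0.02, 0]], turn=[[0, 0, 0], [0, 0, 0], [0, 0, 0], [0, 0, 0], [0, 0, 0], [0, 0, 0]], gripper=[-1, -1, -1, -1, -1, -1])

```text
time: 3.95
tool_pos: [0.474, 0.2763, 0.3885]
tool_rot: [-3.141, 0.0, 0.0]
contact_force: [-0.1, -0.9, -0.8]
opening: 0.0916
```

```bash
python3 w.py w3.png
```

```text
3.95 [0.474  0.2763 0.3885] [-3.141  0.     0.   ]
[[1.0, 0.002, -0.001, 0.474], [0.002, -0.956, -0.294, 0.355], [-0.002, 0.294, -0.956, 0.546], [0.0, 0.0, 0.0, 1.0]] 350.83534701657703
blue_bowl_1 0.94 [259. 270.] [0.435 0.074 0.   ]
blue_bowl_1 0.91 [322. 334.] [ 0.549 -0.058  0.   ]
blue_bowl_1 0.75 [105. 147.] [0.196 0.286 0.   ]
white_bowl 0.66 [324. 269.] [0.547 0.075 0.   ]
terracotta_bowl 0.8 [258. 340.] [ 0.43  -0.071  0.   ]
steamer 0.6 [261. 134.] [0.442 0.305 0.   ]
```

View pics/w3.png

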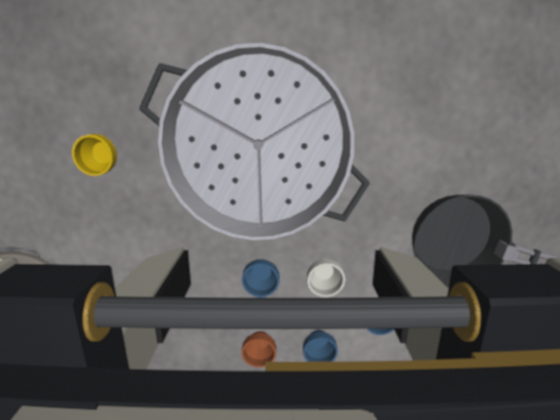

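The steamer is centred near (257,141), with wings ending at (180,101), (332,100) and (261,222). Handles are at (160,90) and (350,195), so its x axis points about -30°. I'll refine that by an edge fit.

```bash
cat > s.py <<'E'
from h import *
from scipy.optimize import minimize
p=read_camera('wrist')
g=cv2.GaussianBlur(cv2.cvtColor(p['img'],cv2.COLOR_RGB2GRAY),(0,0),1)
e=cv2.Canny(g,40,100);dt=np.minimum(cv2.distanceTransform(255-e,cv2.DIST_L2,5),8).astype(np.float32)
t=np.linspace(0,2*np.pi,180)
def cost(v,rs=((.120,.12),)):
    c=0
    for r,z in rs:
        q=proj(p,np.c_[v[0]+r*np.cos(t),v[1]+r*np.sin(t),0*t+z]).astype(np.float32)
        c+=cv2.remap(dt,q[:,:1],q[:,1:],cv2.INTER_LINEAR,borderMode=cv2.BORDER_REPLICATE).mean()
    return c
for rs in [((.120,.12),),((.115,.12),),((.120,.12),(.115,.12))]:
    b=min((minimize(cost,[.437+a,.30+d],args=(rs,),method='Nelder-Mead') for a in(-.005,0,.005) for d in(-.005,0,.005)),key=lambda r:r.fun)
    print(rs,b.x.round(4),b.fun)
J=np.array([at(p,q,.086)[:2] for q in [(258,145),(180,101),(332,100),(261,222)]]);print(J.round(4))
d=J[1:]-J[0];print(np.degrees(np.arctan2(d[:,1],d[:,0])))
E
python3 s.py
```

```text
((0.12, 0.12),) [0.442 0.298] 0.6377159357070923
((0.115, 0.12),) [0.4418 0.2982] 0.6850010752677917
((0.12, 0.12), (0.115, 0.12)) [0.442  0.2981] 1.3262792825698853
[[0.4433 0.2953]
 [0.3454 0.3514]
 [0.5377 0.3519]
 [0.4454 0.1889]]
[150.2086434   30.96026074 -88.895781  ]
```

Call:
carry_out(translation=[[-0.007, 0.0402, 0.03], [-0.007, 0.0402, 0.03], [-0.007, 0.0402, 0.03], [-0.007, 0.0402, 0.03], [-0.007, 0.0402, 0.03], [0, 0, 0.03], [0, 0, 0.03], [0, 0, 0.03], [0, 0, 0.03], [0, 0, 0]], turn=[[0, 0, 0], [0, 0, 0], [0, 0, 0], [0, 0, 0], [0, 0, 0], [0, 0, 0.131], [0, 0, 0.131], [0, 0, 0.131], [0, 0, 0.131], [0, 0, 0]], gripper=[-1, -1, -1, -1, -1, -1, -1, -1, -1, -1])

```text
time: 5.3
tool_pos: [0.4368, 0.0757, 0.1181]
tool_rot: [3.138, 0.006, -0.527]
contact_force: [0.2, 0.7, 0.3]
opening: 0.0917
```

```bash
cat > c.py <<'E'
# candidates: enlarge scene crop
from h import *
p=read_camera('scene');save(p,'crop.png',cv2.resize(p['img'][140:280,220:420],None,fx=4,fy=4))
p=read_camera('wrist');save(p,'w4.png')
E
python3 c.py
```

```text
(no output)
```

View pics/crop.png

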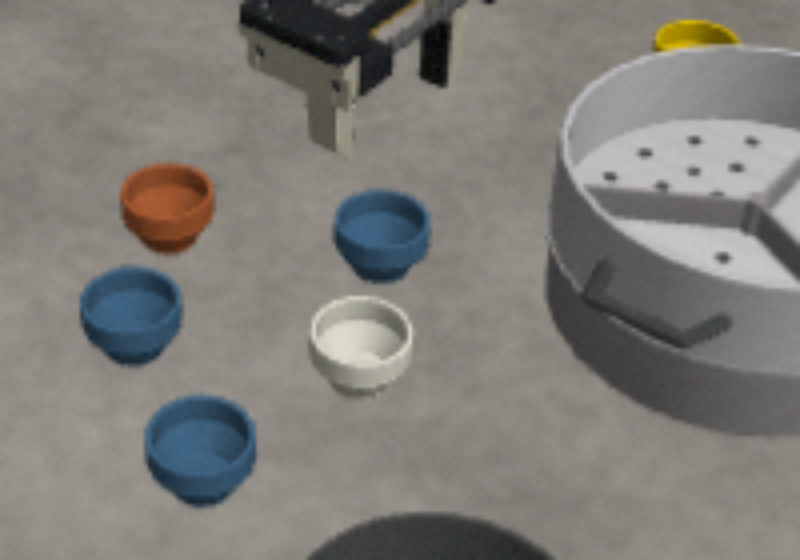

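The candidates in the crop are blue (380,235), (130,315) and (200,450), which match "small blue". White (360,345), terracotta (168,205) and yellow (695,35) are not meant. I'll grasp the first blue one.

Call:
carry_out(translation=[[0.002, 0, 0.03], [0, 0, 0.03], [0, 0, 0.025], [0, 0, 0.015], [0, 0, 0.006], [0, 0, 0]], turn=[[0, 0, 0], [0, 0, 0], [0, 0, 0], [0, 0, 0], [0, 0, 0], [0, 0, 0]], gripper=[-1, -1, -1, -1, -1, -1])

```text
time: 6.0
tool_pos: [0.4419, 0.0756, 0.0154]
tool_rot: [-3.141, -0.001, -0.522]
contact_force: [-0.5, 0.3, 0.0]
opening: 0.0919
```

Call:
carry_out(translation=[[0, 0, 0], [0, 0, 0], [0, 0, 0], [0, 0, 0], [0, 0, 0], [0, 0, 0], [0, 0, 0], [0, 0, 0]], turn=[[0, 0, 0], [0, 0, 0], [0, 0, 0], [0, 0, 0], [0, 0, 0], [0, 0, 0], [0, 0, 0], [0, 0, 0]], gripper=[1, 1, 1, 1, 1, 1, 1, 1], squeeze=15)

```text
time: 6.8
tool_pos: [0.4411, 0.0758, 0.015]
tool_rot: [-3.141, -0.0, -0.523]
contact_force: [-0.1, 0.4, 6.1]
opening: 0.062
```

Call:
carry_out(translation=[[0, 0, -0.01], [0, 0, -0.02], [0, 0, -0.03], [0, 0, -0.03], [0, 0, -0.03], [0, 0, -0.03], [0, 0, -0.03], [0, 0, -0.02], [0, 0, -0.01], [0, 0, 0]], turn=[[0, 0, 0], [0, 0, 0], [0, 0, 0], [0, 0, -0.131], [0, 0, -0.131], [0, 0, -0.131], [0, 0, -0.131], [0, 0, 0], [0, 0, 0], [0, 0, 0]], gripper=[1, 1, 1, 1, 1, 1, 1, 1, 1, 1])

```text
time: 7.8
tool_pos: [0.4414, 0.0758, 0.2257]
tool_rot: [3.141, -0.002, -0.0]
contact_force: [0.5, 0.5, -2.0]
opening: 0.0617
```

Call:
carry_out(translation=[[0, -0.02, 0], [0, -0.035, 0], [0, -0.04, 0], [0, -0.04, 0], [0, -0.04, 0], [0, -0.04, 0], [0, -0.035, 0], [0, -0.024, 0], [0, -0.01, 0], [0, 0, 0]], turn=[[0, 0, 0], [0, 0, 0], [0, 0, 0], [0, 0, 0], [0, 0, 0], [0, 0, 0], [0, 0, 0], [0, 0, 0], [0, 0, 0], [0, 0, 0]], gripper=[1, 1, 1, 1, 1, 1, 1, 1, 1, 1])

```text
time: 8.8
tool_pos: [0.4403, 0.3602, 0.223]
tool_rot: [3.14, 0.002, 0.002]
contact_force: [0.3, -0.3, 0.4]
opening: 0.0618
```

Call:
carry_out(translation=[[0, 0, 0.02], [0, 0, 0.03], [0, 0, 0.03], [0, 0, 0.025], [0, 0, 0.02], [0, 0, 0.01], [0, 0, 0.004], [0, 0, 0], [0, 0, 0]], turn=[[0, 0, 0], [0, 0, 0], [0, 0, 0], [0, 0, 0], [0, 0, 0], [0, 0, 0], [0, 0, 0], [0, 0, 0], [0, 0, 0]], gripper=[1, 1, 1, 1, 1, 1, 1, 1, 1])

```text
time: 9.7
tool_pos: [0.4416, 0.3598, 0.0866]
tool_rot: [-3.141, -0.002, 0.0]
contact_force: [0.3, 0.1, -0.5]
opening: 0.062
```

Call:
carry_out(translation=[[0, 0, 0.002], [0, 0, 0.002], [0, 0, 0]], turn=[[0, 0, 0], [0, 0, 0], [0, 0, 0]], gripper=[1, 1, 1])

```text
time: 10.0
tool_pos: [0.4408, 0.3598, 0.0816]
tool_rot: [3.141, 0.0, 0.0]
contact_force: [-0.3, 0.2, -0.4]
opening: 0.0613
```

Call:
carry_out(translation=[[0, 0, 0.001], [0, 0, 0.001], [0, 0, 0]], turn=[[0, 0, 0], [0, 0, 0], [0, 0, 0]], gripper=[1, 1, 1])

```text
time: 10.3
tool_pos: [0.4408, 0.3597, 0.0794]
tool_rot: [3.141, 0.0, 0.0]
contact_force: [-0.5, -0.5, -1.4]
opening: 0.0618
```

Call:
carry_out(translation=[[0, 0, 0.001], [0, 0, 0.001], [0, 0, 0]], turn=[[0, 0, 0], [0, 0, 0], [0, 0, 0]], gripper=[1, 1, 1])

```text
time: 10.6
tool_pos: [0.441, 0.3598, 0.079]
tool_rot: [-3.141, -0.001, 0.0]
contact_force: [-3.1, -2.7, 9.3]
opening: 0.0615
```

Contact at 9 N, so I release, rise, and go to the next bowl.

Call:
carry_out(translation=[[0, 0, 0], [0, 0, 0], [0, 0, 0], [0, 0, 0], [0, 0, -0.01], [0, 0, -0.03], [0, 0, -0.04], [0, 0, -0.04], [0, 0, -0.03]], turn=[[0, 0, 0], [0, 0, 0], [0, 0, 0], [0, 0, 0], [0, 0, 0], [0, 0, 0], [0, 0, 0], [0, 0, 0], [0, 0, 0]], gripper=[-1, -1, -1, -1, -1, -1, -1, -1, -1])

```text
time: 11.5
tool_pos: [0.4413, 0.36, 0.2311]
tool_rot: [-3.14, -0.003, 0.0]
contact_force: [0.9, 0.2, -0.6]
opening: 0.0918
```

Call:
carry_out(translation=[[0.01, 0.0424, 0], [0.01, 0.0424, 0], [0.01, 0.0424, 0], [0.01, 0.0424, 0], [0.01, 0.0424, 0], [0.01, 0.0424, 0], [0.01, 0.0424, 0], [0.01, 0.0424, 0], [0.01, 0.0424, 0], [0.01, 0.0424, 0]], turn=[[0, 0, 0], [0, 0, 0], [0, 0, 0], [0, 0, 0], [0, 0, 0], [0, 0, 0], [0, 0, 0], [0, 0, 0], [0, 0, 0], [0, 0, 0]], gripper=[-1, -1, -1, -1, -1, -1, -1, -1, -1, -1])

```text
time: 12.5
tool_pos: [0.5412, -0.066, 0.2285]
tool_rot: [3.141, -0.001, 0.0]
contact_force: [0.9, -0.1, 0.1]
opening: 0.0917
```

Call:
carry_out(translation=[[0, 0, 0], [0, 0, 0], [0, 0, 0], [0, 0, 0], [0, 0, 0], [0, 0, 0], [0, 0, 0], [0, 0, 0], [0, 0, 0], [0, 0, 0]], turn=[[0, 0, 0.143], [0, 0, 0.143], [0, 0, 0.143], [0, 0, 0.143], [0, 0, 0.143], [0, 0, 0.143], [0, 0, 0.143], [0, 0, 0.143], [0, 0, 0.143], [0, 0, 0.143]], gripper=[-1, -1, -1, -1, -1, -1, -1, -1, -1, -1])

```text
time: 13.5
tool_pos: [0.5411, -0.0642, 0.2284]
tool_rot: [-3.141, -0.0, -1.436]
contact_force: [0.1, -0.2, 0.3]
opening: 0.0918
```

Call:
carry_out(translation=[[0, 0, 0.04], [0, 0, 0.03], [0, 0, 0.02], [0, 0, 0]], turn=[[0, 0, 0.141], [0, 0, 0], [0, 0, 0], [0, 0, 0]], gripper=[-1, -1, -1, -1])

```text
time: 13.9
tool_pos: [0.5394, -0.0638, 0.1355]
tool_rot: [3.136, 0.001, -1.571]
contact_force: [0.0, -0.1, -0.5]
opening: 0.0921
```

```bash
cat > d.py <<'E'
from h import *
import sys
p=read_camera('wrist');save(p,'tmp.png')
q=read_camera('scene');save(q,sys.argv[1])
for n in sys.argv[2:]:
    for r in nets.tip_of(q,n): print('scene',n,round(r['score'],2),np.round(r['pixel']),np.round(at(q,r['pixel'],.064),3),np.round(at(q,r['pixel'],0),3))
s=robot.observe();print(s['time'],s['tool_pos'],s['tool_rot'])
hsv=cv2.cvtColor(p['img'],cv2.COLOR_RGB2HSV)
m=cv2.inRange(hsv,(95,100,30),(120,255,255))
for c in cv2.findContours(m,cv2.RETR_EXTERNAL,cv2.CHAIN_APPROX_NONE)[0]:
    if cv2.contourArea(c)>600:
        h=cv2.convexHull(c)[:,0].astype(float)
        for z in(.038,.102):
            P=np.array([at(p,k,z)[:2] for k in h]);(x,y),r=cv2.minEnclosingCircle(P.astype(np.float32))
            print(np.round(h.mean(0)),z,round(x,4),round(y,4),'r',round(r,4))
E
python3 d.py s2.png blue_bowl_1
```

```text
scene blue_bowl_1 0.95 [268. 260.] [0.697 0.01  0.064] [ 0.642 -0.004  0.   ]
scene blue_bowl_1 0.86 [252. 225.] [ 0.603 -0.049  0.064] [ 0.538 -0.069  0.   ]
scene blue_bowl_1 0.71 [434. 197.] [0.433 0.363 0.064] [0.35  0.386 0.   ]
scene blue_bowl_1 0.5 [393. 163.] [0.299 0.271 0.064] [0.201 0.284 0.   ]
14.05 [ 0.54191514 -0.06443845  0.1391444 ] [-3.13935859e+00 -7.02436773e-04 -1.57067504e+00]
[282. 203.] 0.038 0.5428 -0.0661 r 0.0311
[282. 203.] 0.102 0.5621 -0.0659 r 0.0233
[189.  60.] 0.038 0.6435 -0.0015 r 0.0309
[189.  60.] 0.102 0.6375 -0.0175 r 0.0231
```

View pics/s2.png

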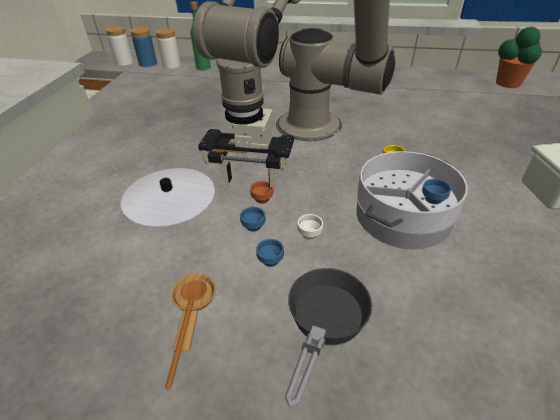

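The first bowl stands upright in the basket at (435,190), and B1's position is confirmed. I'll descend and grasp.

Call:
carry_out(translation=[[0, 0, 0.03], [0, 0, 0.035], [0, 0, 0.03], [0, 0, 0.02], [0, 0, 0.009], [0, 0, 0]], turn=[[0, 0, 0], [0, 0, 0], [0, 0, 0], [0, 0, 0], [0, 0, 0], [0, 0, 0]], gripper=[-1, -1, -1, -1, -1, -1])

```text
time: 14.65
tool_pos: [0.5414, -0.0643, 0.0138]
tool_rot: [-3.142, -0.0, -1.571]
contact_force: [0.3, -0.3, 0.9]
opening: 0.0919
```

Call:
carry_out(translation=[[0, 0, 0], [0, 0, 0], [0, 0, 0], [0, 0, 0], [0, 0, 0], [0, 0, 0], [0, 0, 0], [0, 0, 0]], turn=[[0, 0, 0], [0, 0, 0], [0, 0, 0], [0, 0, 0], [0, 0, 0], [0, 0, 0], [0, 0, 0], [0, 0, 0]], gripper=[1, 1, 1, 1, 1, 1, 1, 1])

```text
time: 15.45
tool_pos: [0.5414, -0.0644, 0.0142]
tool_rot: [-3.141, -0.0, -1.571]
contact_force: [-2.0, 0.7, 6.7]
opening: 0.0609
```

Call:
carry_out(translation=[[0, 0, -0.01], [0, 0, -0.02], [0, 0, -0.03], [0, 0, -0.03], [0, 0, -0.03], [0, 0, -0.03], [0, 0, -0.03], [0, 0, -0.02], [0, 0, -0.01], [0, 0, 0]], turn=[[0, 0, 0], [0, 0, 0], [0, 0, 0], [0, 0, -0.134], [0, 0, -0.134], [0, 0, -0.134], [0, 0, -0.134], [0, 0, 0], [0, 0, 0], [0, 0, 0]], gripper=[1, 1, 1, 1, 1, 1, 1, 1, 1, 1])

```text
time: 16.45
tool_pos: [0.5414, -0.0642, 0.2247]
tool_rot: [-3.14, -0.002, -1.035]
contact_force: [0.1, 0.9, -2.1]
opening: 0.0609
```

Call:
carry_out(translation=[[-0.02, -0.002, 0], [-0.04, -0.004, 0], [-0.045, -0.005, 0], [-0.045, -0.005, 0], [-0.045, -0.005, 0], [-0.045, -0.005, 0], [-0.045, -0.005, 0], [-0.04, -0.004, 0], [-0.026, -0.002, 0], [-0.01, -0.001, 0]], turn=[[0, 0, 0], [0, 0, 0], [0, 0, 0], [0, 0, 0], [0, 0, 0], [0, 0, 0], [0, 0, 0], [0, 0, 0], [0, 0, 0], [0, 0, 0]], gripper=[1, 1, 1, 1, 1, 1, 1, 1, 1, 1])

```text
time: 17.45
tool_pos: [0.3865, 0.2675, 0.2222]
tool_rot: [3.138, 0.001, -1.032]
contact_force: [0.2, -0.3, -2.2]
opening: 0.0609
```

Call:
carry_out(translation=[[0, 0, 0], [0, 0, 0], [0, 0, 0]], turn=[[0, 0, 0], [0, 0, 0], [0, 0, 0]], gripper=[1, 1, 1])

```text
time: 17.75
tool_pos: [0.3897, 0.2645, 0.2233]
tool_rot: [3.141, -0.0, -1.036]
contact_force: [-0.1, 0.1, -1.6]
opening: 0.0606
```

Good. I'll lower to just above contact (about 0.0785) and then go slowly.

Call:
carry_out(translation=[[0, 0, 0.02], [0, 0, 0.03], [0, 0, 0.03], [0, 0, 0.025], [0, 0, 0.02], [0, 0, 0.01], [0, 0, 0.004], [0, 0, 0.002], [0, 0, 0], [0, 0, 0]], turn=[[0, 0, 0], [0, 0, 0], [0, 0, 0], [0, 0, 0], [0, 0, 0], [0, 0, 0], [0, 0, 0], [0, 0, 0], [0, 0, 0], [0, 0, 0]], gripper=[1, 1, 1, 1, 1, 1, 1, 1, 1, 1])

```text
time: 18.75
tool_pos: [0.3899, 0.2658, 0.0834]
tool_rot: [-3.14, -0.0, -1.035]
contact_force: [-0.4, 0.2, -0.1]
opening: 0.061
```

Call:
carry_out(translation=[[0, 0, 0.001], [0, 0, 0.001], [0, 0, 0.001], [0, 0, 0]], turn=[[0, 0, 0], [0, 0, 0], [0, 0, 0], [0, 0, 0]], gripper=[1, 1, 1, 1])

```text
time: 19.15
tool_pos: [0.3892, 0.2656, 0.0795]
tool_rot: [3.141, -0.0, -1.035]
contact_force: [0.5, -0.1, -0.8]
opening: 0.0609
```

Call:
carry_out(translation=[[0, 0, 0.001], [0, 0, 0.001], [0, 0, 0]], turn=[[0, 0, 0], [0, 0, 0], [0, 0, 0]], gripper=[1, 1, 1])

```text
time: 19.45
tool_pos: [0.3894, 0.2656, 0.0782]
tool_rot: [-3.141, -0.0, -1.035]
contact_force: [-2.0, -1.1, 5.3]
opening: 0.0607
```

Call:
carry_out(translation=[[0, 0, 0], [0, 0, 0], [0, 0, 0], [0, 0, 0], [0, 0, -0.01], [0, 0, -0.03], [0, 0, -0.04], [0, 0, -0.04], [0, 0, -0.03]], turn=[[0, 0, 0], [0, 0, 0], [0, 0, 0], [0, 0, 0], [0, 0, 0], [0, 0, 0], [0, 0, 0], [0, 0, 0], [0, 0, 0]], gripper=[-1, -1, -1, -1, -1, -1, -1, -1, -1])

```text
time: 20.35
tool_pos: [0.3896, 0.2657, 0.2309]
tool_rot: [-3.139, -0.0, -1.035]
contact_force: [0.9, 0.1, -1.0]
opening: 0.092
```

Call:
carry_out(translation=[[0.0359, -0.0083, 0], [0.0359, -0.0083, 0], [0.0359, -0.0083, 0], [0.0359, -0.0083, 0], [0.0359, -0.0083, 0], [0.0359, -0.0083, 0], [0.0359, -0.0083, 0], [0.0359, -0.0083, 0], [0.0359, -0.0083, 0], [0.0359, -0.0083, 0]], turn=[[0, 0, 0], [0, 0, 0], [0, 0, 0], [0, 0, 0], [0, 0, 0], [0, 0, 0], [0, 0, 0], [0, 0, 0], [0, 0, 0], [0, 0, 0]], gripper=[-1, -1, -1, -1, -1, -1, -1, -1, -1, -1])

```text
time: 21.35
tool_pos: [0.6448, -0.0019, 0.2284]
tool_rot: [-3.141, -0.0, -1.035]
contact_force: [0.4, 0.7, -0.3]
opening: 0.0917
```

Call:
carry_out(translation=[[0, 0, 0.02], [0, 0, 0.03], [0, 0, 0.03], [0, 0, 0.01], [0, 0, 0], [0, 0, 0]], turn=[[0, 0, 0.134], [0, 0, 0.134], [0, 0, 0.134], [0, 0, 0.134], [0, 0, 0], [0, 0, 0]], gripper=[-1, -1, -1, -1, -1, -1])

```text
time: 21.95
tool_pos: [0.6445, -0.0007, 0.1386]
tool_rot: [-3.141, -0.0, -1.567]
contact_force: [0.2, -0.4, 0.3]
opening: 0.0919
```

```bash
python3 d.py s3.png
```

```text
22.05 [ 0.64482565 -0.0007448   0.13926805] [-3.13898467e+00 -4.04037874e-04 -1.56801188e+00]
[281. 205.] 0.038 0.6452 -0.0007 r 0.0311
[281. 205.] 0.102 0.6647 -0.0009 r 0.0234
```

Call:
carry_out(translation=[[0, 0, 0.03], [0, 0, 0.035], [0, 0, 0.03], [0, 0, 0.02], [0, 0, 0.009], [0, 0, 0]], turn=[[0, 0, 0], [0, 0, 0], [0, 0, 0], [0, 0, 0], [0, 0, 0], [0, 0, 0]], gripper=[-1, -1, -1, -1, -1, -1])

```text
time: 22.65
tool_pos: [0.6439, -0.0007, 0.0134]
tool_rot: [3.141, -0.0, -1.57]
contact_force: [-0.3, -0.5, 0.7]
opening: 0.0919
```

Call:
carry_out(translation=[[0, 0, 0], [0, 0, 0], [0, 0, 0], [0, 0, 0], [0, 0, 0], [0, 0, 0], [0, 0, 0], [0, 0, 0]], turn=[[0, 0, 0], [0, 0, 0], [0, 0, 0], [0, 0, 0], [0, 0, 0], [0, 0, 0], [0, 0, 0], [0, 0, 0]], gripper=[1, 1, 1, 1, 1, 1, 1, 1])

```text
time: 23.45
tool_pos: [0.6444, -0.0007, 0.0144]
tool_rot: [-3.141, -0.0, -1.571]
contact_force: [-1.3, 0.3, 5.4]
opening: 0.0619
```

Call:
carry_out(translation=[[0, 0, -0.01], [0, 0, -0.02], [0, 0, -0.03], [0, 0, -0.03], [0, 0, -0.03], [0, 0, -0.03], [0, 0, -0.03], [0, 0, -0.02], [0, 0, -0.01], [0, 0, 0]], turn=[[0, 0, 0], [0, 0, 0], [0, 0, 0], [0, 0, 0.128], [0, 0, 0.128], [0, 0, 0.128], [0, 0, 0.128], [0, 0, 0], [0, 0, 0], [0, 0, 0]], gripper=[1, 1, 1, 1, 1, 1, 1, 1, 1, 1])

```text
time: 24.45
tool_pos: [0.6444, -0.0008, 0.2249]
tool_rot: [-3.139, 0.001, -2.082]
contact_force: [-0.9, -0.6, -1.4]
opening: 0.0622
```

Call:
carry_out(translation=[[-0.0097, 0.0156, 0], [-0.0178, 0.0287, 0], [-0.021, 0.0339, 0], [-0.021, 0.0339, 0], [-0.021, 0.0339, 0], [-0.021, 0.0339, 0], [-0.0194, 0.0313, 0], [-0.0162, 0.0261, 0], [-0.0097, 0.0156, 0], [-0.0049, 0.0078, 0]], turn=[[0, 0, 0], [0, 0, 0], [0, 0, 0], [0, 0, 0], [0, 0, 0], [0, 0, 0], [0, 0, 0], [0, 0, 0], [0, 0, 0], [0, 0, 0]], gripper=[1, 1, 1, 1, 1, 1, 1, 1, 1, 1])

```text
time: 25.45
tool_pos: [0.4935, 0.2698, 0.2221]
tool_rot: [3.139, -0.002, -2.08]
contact_force: [0.1, 0.3, -1.4]
opening: 0.0624
```

Call:
carry_out(translation=[[0, 0, 0], [0, 0, 0], [0, 0, 0]], turn=[[0, 0, 0], [0, 0, 0], [0, 0, 0]], gripper=[1, 1, 1])

```text
time: 25.75
tool_pos: [0.4964, 0.2671, 0.2232]
tool_rot: [3.142, -0.001, -2.084]
contact_force: [0.2, 0.2, -1.6]
opening: 0.0625
```

Call:
carry_out(translation=[[0, 0, 0.02], [0, 0, 0.03], [0, 0, 0.03], [0, 0, 0.025], [0, 0, 0.02], [0, 0, 0.01], [0, 0, 0.004], [0, 0, 0.002], [0, 0, 0], [0, 0, 0]], turn=[[0, 0, 0], [0, 0, 0], [0, 0, 0], [0, 0, 0], [0, 0, 0], [0, 0, 0], [0, 0, 0], [0, 0, 0], [0, 0, 0], [0, 0, 0]], gripper=[1, 1, 1, 1, 1, 1, 1, 1, 1, 1])

```text
time: 26.75
tool_pos: [0.4966, 0.2682, 0.0835]
tool_rot: [-3.14, 0.001, -2.083]
contact_force: [0.5, 0.7, -0.6]
opening: 0.0621
```

Call:
carry_out(translation=[[0, 0, 0.001], [0, 0, 0.001], [0, 0, 0.001], [0, 0, 0.001], [0, 0, 0]], turn=[[0, 0, 0], [0, 0, 0], [0, 0, 0], [0, 0, 0], [0, 0, 0]], gripper=[1, 1, 1, 1, 1])

```text
time: 27.25
tool_pos: [0.4959, 0.268, 0.0785]
tool_rot: [3.142, -0.0, -2.083]
contact_force: [0.1, -1.3, -1.1]
opening: 0.062
```

Call:
carry_out(translation=[[0, 0, 0.001], [0, 0, 0]], turn=[[0, 0, 0], [0, 0, 0]], gripper=[1, 1])

```text
time: 27.45
tool_pos: [0.496, 0.268, 0.0784]
tool_rot: [-3.141, 0.0, -2.083]
contact_force: [-2.4, -0.7, 6.0]
opening: 0.0623
```

Call:
carry_out(translation=[[0, 0, 0], [0, 0, 0], [0, 0, 0], [0, 0, 0], [0, 0, -0.01], [0, 0, -0.03], [0, 0, -0.04], [0, 0, -0.04], [0, 0, -0.03]], turn=[[0, 0, 0], [0, 0, 0], [0, 0, 0], [0, 0, 0], [0, 0, 0], [0, 0, 0], [0, 0, 0], [0, 0, 0], [0, 0, 0]], gripper=[-1, -1, -1, -1, -1, -1, -1, -1, -1])

```text
time: 28.35
tool_pos: [0.4964, 0.2682, 0.2311]
tool_rot: [-3.139, 0.003, -2.083]
contact_force: [1.3, 0.3, -0.3]
opening: 0.0921
```

Call:
carry_out(translation=[[0, 0, -0.04], [0, -0.01, -0.04], [0, -0.02, -0.04], [0, -0.02, -0.04], [0, 0, 0], [0, 0, 0]], turn=[[0, 0, -0.1], [0, 0, -0.1], [0, 0, -0.1], [0, 0, -0.1], [0, 0, -0.1], [0, 0, 0]], gripper=[-1, -1, -1, -1, -1, -1])

```text
time: 28.95
tool_pos: [0.5441, 0.2535, 0.3891]
tool_rot: [-3.139, 0.001, -1.582]
contact_force: [-0.1, 0.3, -0.1]
opening: 0.092
```

```bash
python3 d.py s4.png; mv pics/tmp.png pics/w5.png
```

```text
29.05 [0.54314357 0.25355532 0.38704624] [ 3.14000682e+00 -5.89749586e-04 -1.58527330e+00]
[274. 272.] 0.038 0.359 0.2658 r 0.0362
[274. 272.] 0.102 0.3923 0.2639 r 0.0316
[207. 239.] 0.038 0.4163 0.3725 r 0.0365
[207. 239.] 0.102 0.4424 0.3572 r 0.0319
[271. 200.] 0.038 0.4785 0.269 r 0.0346
[271. 200.] 0.102 0.4968 0.2667 r 0.0303
```

View pics/w5.png

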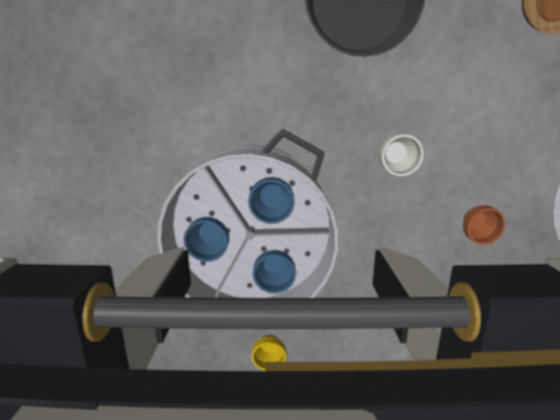

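All three bowls stand in their thirds at (271,200), (207,239) and (274,272), measured within about 3 mm of the targets. White and terracotta are undisturbed. Now the lid.

Call:
carry_out(translation=[[0.03, 0.003, 0], [0.048, 0.003, 0], [0.048, 0.003, 0], [0.048, 0.003, 0], [0.048, 0.003, 0], [0.048, 0.003, 0], [0.048, 0.003, 0], [0.048, 0.003, 0], [0.048, 0.003, 0], [0.048, 0.003, 0]], turn=[[0, 0, 0], [0, 0, 0], [0, 0, 0], [0, 0, 0], [0, 0, 0], [0, 0, 0], [0, 0, 0], [0, 0, 0], [0, 0, 0], [0, 0, 0]], gripper=[-1, -1, -1, -1, -1, -1, -1, -1, -1, -1])

```text
time: 30.05
tool_pos: [0.5071, -0.2091, 0.3869]
tool_rot: [3.14, 0.001, -1.585]
contact_force: [1.1, -0.1, 0.9]
opening: 0.0916
```

Call:
carry_out(translation=[[0.048, 0.002, 0], [0.04, 0.002, 0], [0.025, 0, 0], [0, 0, 0], [0, 0, 0]], turn=[[0, 0, 0], [0, 0, 0], [0, 0, 0], [0, 0, 0], [0, 0, 0]], gripper=[-1, -1, -1, -1, -1])

```text
time: 30.55
tool_pos: [0.5025, -0.3204, 0.3866]
tool_rot: [3.14, 0.002, -1.585]
contact_force: [-0.2, 1.2, 0.2]
opening: 0.0918
```

```bash
cat > l.py <<'E'
from h import *
p=read_camera('wrist');save(p,'w6.png')
s=robot.observe();print(s['time'],s['tool_pos'],s['tool_rot'])
for n in ['lid']:
    for r in nets.tip_of(p,n): print(n,r['score'],np.round(r['pixel']),at(p,r['pixel'],0).round(4))
g=cv2.cvtColor(p['img'],cv2.COLOR_RGB2GRAY)
for r in nets.regions_of(p,'lid')[:1]:
    h=cv2.convexHull(np.argwhere(r['region'])[:,::-1].astype(np.int32))[:,0].astype(float)
    for z in(.010,.012): P=np.array([at(p,k,z)[:2] for k in h]);print(z,cv2.minEnclosingCircle(P.astype(np.float32)))
# knob: dark blob
m=((g<60)*255).astype(np.uint8)
m[260:]=0
for c in cv2.findContours(m,cv2.RETR_EXTERNAL,cv2.CHAIN_APPROX_NONE)[0]:
    if cv2.contourArea(c)>80:
        q=c[:,0].mean(0);print('dark',cv2.contourArea(c),q.round(),cv2.boundingRect(c),at(p,q,.05).round(4))
E
python3 l.py
```

```text
30.6 [ 0.50277182 -0.31978724  0.38717723] [ 3.14066418e+00  1.26345342e-03 -1.58317002e+00]
lid 0.9 [278. 172.] [ 0.4719 -0.3156  0.    ]
0.01 ((0.46907541155815125, -0.32124045491218567), 0.12612353265285492)
0.012 ((0.4694998860359192, -0.321247398853302), 0.125651016831398)
dark 208.0 [109. 204.] (101, 189, 19, 31) [ 0.4371 -0.0632  0.05  ]
dark 273.0 [282. 179.] (273, 169, 18, 21) [ 0.4715 -0.3211  0.05  ]
```

View pics/w6.png

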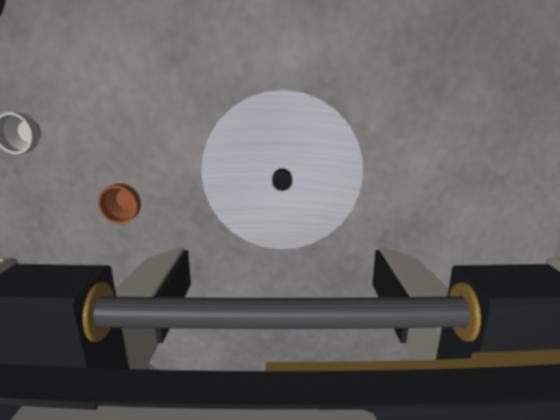

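The lid is level, with its knob at (282,179), i.e. about (0.470, -0.321). The brim circle has r 0.126, which agrees with the 250 mm width. I'll descend on the knob.

Call:
carry_out(translation=[[0, 0.006, 0.03], [0, 0.007, 0.04], [0, 0.007, 0.04], [0, 0.007, 0.04], [0.001, 0.006, 0.04], [0, 0, 0.04], [0, 0, 0.04], [0, 0, 0.02], [0, 0, 0], [0, 0, 0]], turn=[[0, 0, 0], [0, 0, 0], [0, 0, 0], [0, 0, 0], [0, 0, 0], [0, 0, 0], [0, 0, 0], [0, 0, 0], [0, 0, 0], [0, 0, 0]], gripper=[-0.5, -0.5, -0.5, -0.5, -0.5, -0.5, -0.5, -0.5, -0.5, -0.5])

```text
time: 31.7
tool_pos: [0.4705, -0.3211, 0.0986]
tool_rot: [-3.141, -0.001, -1.582]
contact_force: [0.5, 0.2, 0.1]
opening: 0.0688
```

Call:
carry_out(translation=[[0, 0, 0.025], [0, 0, 0.02], [0, 0, 0.01], [0, 0, 0.006], [0, 0, 0], [0, 0, 0]], turn=[[0, 0, 0], [0, 0, 0], [0, 0, 0], [0, 0, 0], [0, 0, 0], [0, 0, 0]], gripper=[-0.5, -0.5, -0.5, -0.5, -0.5, -0.5])

```text
time: 32.3
tool_pos: [0.4705, -0.322, 0.0378]
tool_rot: [-3.14, -0.001, -1.583]
contact_force: [-0.3, 0.7, 0.1]
opening: 0.0689
```

Call:
carry_out(translation=[[0, 0, 0.003], [0, 0, 0], [0, 0, 0], [0, 0, 0], [0, 0, 0], [0, 0, 0], [0, 0, 0], [0, 0, 0], [0, 0, 0], [0, 0, 0]], turn=[[0, 0, 0], [0, 0, 0], [0, 0, 0], [0, 0, 0], [0, 0, 0], [0, 0, 0], [0, 0, 0], [0, 0, 0], [0, 0, 0], [0, 0, 0]], gripper=[-0.5, -0.5, 1, 1, 1, 1, 1, 1, 1, 1], squeeze=30)

```text
time: 33.3
tool_pos: [0.4698, -0.3213, 0.0336]
tool_rot: [3.141, 0.0, -1.583]
contact_force: [0.7, 2.0, 1.3]
opening: 0.0292
```

Call:
carry_out(translation=[[0, 0, -0.01], [0, 0, -0.02], [0, 0, -0.03], [0, 0, -0.03], [0, 0, -0.03], [0, 0, -0.03], [0, 0, -0.03], [0, 0, -0.02], [0, 0, -0.01], [0, 0, 0]], turn=[[0, 0, 0], [0, 0, 0], [0, 0, 0], [0, 0, 0], [0, 0, 0], [0, 0, 0], [0, 0, 0], [0, 0, 0], [0, 0, 0], [0, 0, 0]], gripper=[1, 1, 1, 1, 1, 1, 1, 1, 1, 1])

```text
time: 34.3
tool_pos: [0.4701, -0.3219, 0.2449]
tool_rot: [-3.14, -0.002, -1.583]
contact_force: [-0.0, -0.7, -3.6]
opening: 0.0295
```

Call:
carry_out(translation=[[-0.015, 0.002, 0], [-0.03, 0.002, 0], [-0.04, 0.002, 0], [-0.04, 0.002, 0], [-0.04, 0.002, 0], [-0.04, 0.002, 0], [-0.04, 0.002, 0], [-0.04, 0.002, 0], [-0.04, 0.002, 0]], turn=[[0, 0, 0], [0, 0, 0], [0, 0, 0], [0, 0, 0], [0, 0, 0], [0, 0, 0], [0, 0, 0], [0, 0, 0], [0, 0, 0]], gripper=[1, 1, 1, 1, 1, 1, 1, 1, 1])

```text
time: 35.2
tool_pos: [0.454, 0.006, 0.2422]
tool_rot: [3.139, 0.001, -1.583]
contact_force: [1.4, 0.3, -3.2]
opening: 0.0292
```

Call:
carry_out(translation=[[-0.04, 0.002, 0], [-0.04, 0.002, 0], [-0.04, 0.002, 0], [-0.04, 0.002, 0], [-0.04, 0.002, 0], [-0.04, 0.002, 0], [-0.03, 0.002, 0], [-0.015, 0.002, 0], [-0.01, 0.002, 0]], turn=[[0, 0, 0], [0, 0, 0], [0, 0, 0], [0, 0, 0], [0, 0, 0], [0, 0, 0], [0, 0, 0], [0, 0, 0], [0, 0, 0]], gripper=[1, 1, 1, 1, 1, 1, 1, 1, 1])

```text
time: 36.1
tool_pos: [0.4399, 0.2997, 0.2423]
tool_rot: [3.139, -0.002, -1.581]
contact_force: [-0.4, -1.1, -3.5]
opening: 0.0294
```

Call:
carry_out(translation=[[0, 0, 0], [0, 0, 0], [0, 0, 0]], turn=[[0, 0, 0], [0, 0, 0], [0, 0, 0]], gripper=[1, 1, 1])

```text
time: 36.4
tool_pos: [0.4414, 0.2977, 0.2436]
tool_rot: [3.141, -0.001, -1.584]
contact_force: [0.1, 0.4, -2.9]
opening: 0.0294
```

```bash
python3 - <<'E'
from h import *
p=read_camera('side');q=read_camera('scene')
save(p,'s5.png',np.hstack([p['img'][130:330,130:390],q['img'][60:260,300:560]]).repeat(1,0))
im=np.hstack([p['img'][130:330,130:390],q['img'][60:260,300:560]]);save(p,'s5.png',cv2.resize(im,(800,308)))
for k in(p,q):
    for r in nets.tip_of(k,'lid')[:1]: print(r['score'],r['pixel'],at(k,r['pixel'],.21).round(4))
E
```

```text
0.28 [217.4, 281.1] [0.3292 0.496  0.21  ]
0.55 [416.2, 139.7] [0.4203 0.2928 0.21  ]
```

View pics/s5.png

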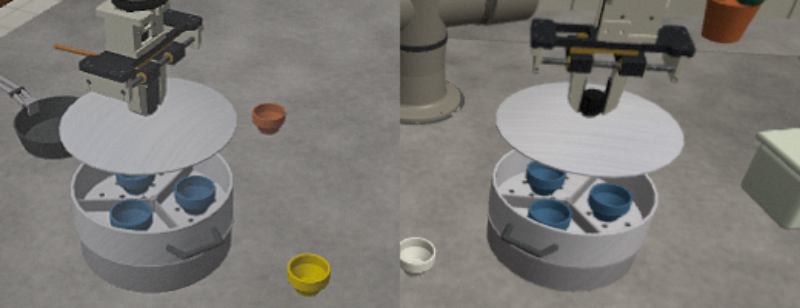

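The lid hangs above the mouth and the bowls stand below it. I'll check quantitatively whether it is level.

```bash
cat > t.py <<'E'
from h import *
from scipy.optimize import minimize
from scipy.spatial.transform import Rotation as R
V=[]
for c in('side','scene'):
    p=read_camera(c);g=cv2.GaussianBlur(cv2.cvtColor(p['img'],cv2.COLOR_RGB2GRAY),(0,0),.8)
    V.append((p,np.minimum(cv2.distanceTransform(255-cv2.Canny(g,40,110),cv2.DIST_L2,5),6).astype(np.float32)))
t=np.linspace(0,2*np.pi,120)
def cost(v):
    C=R.from_rotvec([v[3],v[4],0]).apply(np.c_[.125*np.cos(t),.125*np.sin(t),0*t])+v[:3];c=0
    for p,d in V:
        q=proj(p,C).astype(np.float32);c+=cv2.remap(d,q[:,:1],q[:,1:],cv2.INTER_LINEAR).mean()
    return c
z0=robot.observe()['tool_pos'][2]-.034+.01
for s in[(0,0),(.05,0),(-.05,0),(0,.05),(0,-.05)]:
    b=minimize(cost,[.442,.298,z0,*s],method='Nelder-Mead',options=dict(initial_simplex=np.array([.442,.298,z0,*s])+np.vstack([np.zeros(5),np.diag([.006,.006,.006,.04,.04])]),maxiter=600))
    print(z0,b.x.round(4),round(b.fun,3))
E
python3 t.py
```

```text
0.21969813519354056 [ 0.4421  0.299   0.2226 -0.0056  0.0022] 0.844
0.21969813519354056 [ 0.4422  0.2989  0.2226 -0.0046  0.0023] 0.847
0.21969813519354056 [ 0.442   0.2989  0.2226 -0.0057  0.0018] 0.845
0.21969813519354056 [ 0.442   0.2989  0.2225 -0.0065  0.0014] 0.845
0.21969813519354056 [ 0.442   0.2988  0.2226 -0.0055  0.0022] 0.843
```

The lid is level (under 0.007 rad) and centred within 1 mm. Lowering it.

Call:
carry_out(translation=[[0, 0, 0.015], [0, 0, 0.025], [0, 0, 0.02], [0, 0, 0.015], [0, 0, 0.008], [0, 0, 0.006], [0, 0, 0.003], [0, 0, 0], [0, 0, 0]], turn=[[0, 0, 0], [0, 0, 0], [0, 0, 0], [0, 0, 0], [0, 0, 0], [0, 0, 0], [0, 0, 0], [0, 0, 0], [0, 0, 0]], gripper=[1, 1, 1, 1, 1, 1, 1, 1, 1])

```text
time: 37.6
tool_pos: [0.4416, 0.299, 0.1522]
tool_rot: [-3.141, 0.0, -1.583]
contact_force: [0.1, -0.1, -3.3]
opening: 0.0293
```

Call:
carry_out(translation=[[0, 0, 0.002], [0, 0, 0.002], [0, 0, 0.001], [0, 0, 0]], turn=[[0, 0, 0], [0, 0, 0], [0, 0, 0], [0, 0, 0]], gripper=[1, 1, 1, 1])

```text
time: 38.0
tool_pos: [0.4411, 0.2988, 0.1464]
tool_rot: [3.141, -0.0, -1.583]
contact_force: [0.0, -0.8, -3.1]
opening: 0.0293
```

Call:
carry_out(translation=[[0, 0, 0.001], [0, 0, 0.001], [0, 0, 0]], turn=[[0, 0, 0], [0, 0, 0], [0, 0, 0]], gripper=[1, 1, 1])

```text
time: 38.3
tool_pos: [0.4412, 0.2988, 0.1444]
tool_rot: [3.141, -0.0, -1.583]
contact_force: [-0.0, -0.3, -3.3]
opening: 0.0297
```

Call:
carry_out(translation=[[0, 0, 0.001], [0, 0, 0], [0, 0, 0]], turn=[[0, 0, 0], [0, 0, 0], [0, 0, 0]], gripper=[1, 1, 1])

```text
time: 38.6
tool_pos: [0.4413, 0.2989, 0.1436]
tool_rot: [-3.141, 0.0, -1.583]
contact_force: [-0.1, -0.6, -2.6]
opening: 0.0295
```

Call:
carry_out(translation=[[0, 0, 0.001], [0, 0, 0], [0, 0, 0]], turn=[[0, 0, 0], [0, 0, 0], [0, 0, 0]], gripper=[1, 1, 1])

```text
time: 38.9
tool_pos: [0.4414, 0.2989, 0.1436]
tool_rot: [-3.141, 0.0, -1.583]
contact_force: [-2.9, -2.3, 4.8]
opening: 0.0293
```

Seated at the expected height. Releasing.

Call:
carry_out(translation=[[0, 0, 0], [0, 0, 0], [0, 0, 0], [0, 0, 0], [0, 0, 0], [0, 0, -0.01], [0, 0, -0.03], [0, 0, -0.04], [0, 0, -0.04], [0, 0, -0.04]], turn=[[0, 0, 0], [0, 0, 0], [0, 0, 0], [0, 0, 0], [0, 0, 0], [0, 0, 0], [0, 0, 0], [0, 0, 0], [0, 0, 0], [0, 0, 0]], gripper=[-0.5, -0.5, -0.5, -0.5, -0.5, -0.5, -0.5, -0.5, -0.5, -0.5])

```text
time: 39.9
tool_pos: [0.441, 0.2988, 0.3051]
tool_rot: [-3.141, 0.0, -1.583]
contact_force: [0.2, 0.9, -0.9]
opening: 0.0691
```

Call:
carry_out(translation=[[0.02, 0, -0.02], [0.04, 0, 0], [0.04, 0, 0], [0.04, 0, 0], [0.03, 0, 0], [0, 0, 0], [0, 0, 0]], turn=[[0, 0, 0], [0, 0, 0], [0, 0, 0], [0, 0, 0], [0, 0, 0], [0, 0, 0], [0, 0, 0]], gripper=[-0.5, -0.5, -0.5, -0.5, -0.5, -0.5, -0.5])

```text
time: 40.6
tool_pos: [0.4393, 0.1287, 0.3233]
tool_rot: [-3.14, 0.0, -1.584]
contact_force: [0.1, 1.2, -0.2]
opening: 0.0686
```

```bash
sed 's/^z0=.*/z0=.12/' t.py > t2.py; python3 t2.py; python3 - <<'E'
from h import *
p=read_camera('side');q=read_camera('scene')
im=np.hstack([p['img'][130:330,130:390],q['img'][100:300,240:500]]);save(p,'s6.png',cv2.resize(im,(800,308)))
E
```

```text
0.12 [ 0.4421  0.2987  0.1229 -0.0011  0.0014] 0.503
0.12 [ 0.4421  0.2987  0.1228 -0.0015  0.0007] 0.504
0.12 [ 0.4421  0.2988  0.1228 -0.0007  0.001 ] 0.503
0.12 [ 0.4421  0.2987  0.1228 -0.0009  0.001 ] 0.503
0.12 [ 0.4421  0.2987  0.1228 -0.0015  0.0014] 0.502
```

View pics/s6.png

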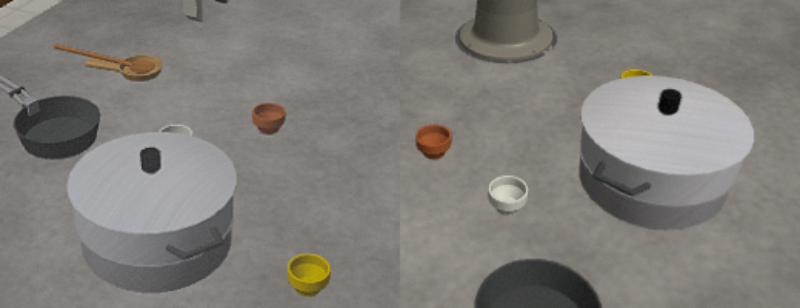

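The lid is home, level and centred, and the bystanders are in place. The gripper is clear.

```bash
python3 -c "
from cell import robot
print(robot.hand_in())"
```

```text
the job is handed in; nothing more can be done
None
```

The job is handed in: the three blue bowls stand in the steamer basket, one in the middle of each third, and the lid is on. It took about 41 s of the 106 s allowed.

- **Bowls:** seen from above before the lid went on, all three stood upright, with centres about 3–4 mm or less from the thirds' middles. Each was lowered to contact at 5–9 N before release.
- **Lid:** after release I fitted its brim in two camera views. It was level to about 0.002 rad and within 1 mm of the steamer's centre. The fit put the brim at 0.123 m against a nominal 0.120 m. It read about 3 mm high before lowering too, so I take that as brim thickness or calibration, not a bad seat.
- **Bystanders:** the white bowl, terracotta bowl, spoon rest and pan look unmoved in the last pictures. I did not measure their positions again.
- **Disagreement:** with the lid in the gripper, the network's lid position was well off in both views, with low scores. I ignored it and used the edge fit and the arm's own position.

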